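# Clamp the graphite rod in the chuck and open the purge gas

## Task

Get the sample stand ready for a measurement: turn the chuck's sleeve clockwise until all three jaws grip the graphite rod firmly and hold it upright, without crushing the brittle rod. Then turn the purge-gas valve's lever fully open to its stop, let go of everything, and leave the flask, the jar and the rod block where they are.

Things in the scene. Friction and masses are not known exactly. Their poses are not given: they have to be found in the camera images.
- chuck: Fixed rod chuck, axis upright: 110 x 110 x 12 mm aluminium plate on the bench, a dark steel pedestal 44 mm across, the turning sleeve around its top. Origin: centre of the plate's underside, on the chuck's axis, at bench height. The bore's floor, on which the rod stands, is at 45 mm. The sleeve starts 0 to 0.7 rad from its fully open stop (how much is not told) and has 4.6 rad of travel.
- sleeve_grip (a point): On the chuck's axis, 75 mm above the bench, at mid grip height of the sleeve: a ribbed steel ring, 52 mm outside diameter, from 55 to 92 mm above the bench. Jaws (top at 100 mm) and rod (120 mm) stick out of it: fingers straddle them. Clockwise from above closes: 1 rad moves each jaw 3 mm in. Steady drag about 0.2 N m; it stays where left. Jaws touch the rod after 1.1 to 1.85 rad: a regrasp is needed.
- jaw0: One of three steel jaws at 120 degrees inside the sleeve, 7 mm wide, 66 to 100 mm above the bench; all close together as the sleeve turns. Origin 83 mm above the bench; own x points outward from the chuck's axis; the gripping face lies at x = +11.5 mm from the origin. Origin on the axis = wide open; origin 5.5 mm past the axis (away from the face) = touching a centred rod.
- jaw1: Second jaw, as jaw0. The jaws are spring-backed, 6 N per mm: once they touch the rod, each further radian of sleeve adds about 18 N of grip at each jaw and about 0.16 N m to the sleeve's drag. Less than 8 N per jaw is loose.
- jaw2: Third jaw, as jaw0. A firm grip is 10 to 20 N per jaw: sleeve torque 0.1 to 0.18 N m above the free drag, 0.6 to 1.1 rad after the jaws touch the rod.
- rod: Loose dark grey brittle graphite rod, 12 mm diameter, 75 mm long, 16 g, standing loose in the open chuck, up to 2 mm off centre, and may lean. Crushed by more than 30 N at a jaw. Origin: centre of its lower end; z along the rod.
- valve: Fixed quarter-turn gas valve on a 150 x 60 x 8 mm aluminium plate: brass body in a 20 mm steel pipe whose level run lies along the valve's x, 46 mm above the bench, with both ends bending down to the bench. Origin: centre of the plate's underside; z up.
- valve_axis (a point): On the lever's upright turning axis, 90 mm above the bench, at the lever's mid height; fixed to the valve, same axes as valve.
- lever_grip (a point): Middle of the lever's black grip, 80 mm from the turning axis and 90 mm above the bench; moves with the lever. The grip is a straight bar 14 mm wide, 18 mm high (81 to 99 mm above the bench), from 40 to 102 mm from the axis, nothing but bench or plate beneath it.
- valve_lever (a joint): Angle of the lever: 0 = shut, lever across the pipe, pointing along the valve's -y; it turns counter-clockwise seen from above to the open stop at 1.571, lever along the pipe, pointing along the valve's +x. About 0.2 N m of friction; stays where it is left.
- flask: Bystander: loose closed conical glass flask, 66 mm base diameter, 92 mm high. Origin: centre of its underside.
- vial_jar: Bystander: loose amber glass jar with white cap, 44 mm diameter, 50 mm high. Origin: centre of its underside.
- rod_block: Bystander: loose white plastic block with three empty rod holes, 100 x 45 x 30 mm. Origin: centre of its underside.

How it is judged:
On the way, in this order (a step that is already met when the one before it is completed fails the run):
1. all three jaws grip the rod firmly, rod upright in the bore (contact force between each of jaw0, jaw1, jaw2 and rod above 8 N and angle between rod's own z axis and vertical below 0.06 rad), for 0.3 s.
2. the valve lever is turned to its open stop (value of joint valve_lever above 1.45 rad), for 0.2 s.
At the end, for the whole second after the job is handed in: The rod is at rest in the chuck, upright within 0.06 rad, within 4 mm of the axis, its foot no more than 7 mm off the bore's floor, each of the three jaws pressing on it with more than 7 N (8 N when the clamping stage is judged), and the valve lever is past 1.45 rad (open stop 1.571) (contact force between each of jaw0, jaw1, jaw2 and rod above 7 N and angle between rod's own z axis and vertical below 0.06 rad and horizontal distance between rod and chuck below 0.004 m and z of rod in the frame of chuck between 0.04 and 0.052 m and value of joint valve_lever above 1.45 rad and linear speed of rod below 0.02 m/s); the robot touches nothing.
It fails at once if a jaw presses the rod with more than 30 N and crushes it (contact force between any of jaw0, jaw1, jaw2 and rod above 30 N).
It fails at once if the flask, jar or rod block is moved more than 20 mm (distance of any of flask, vial_jar, rod_block from where it was at the start of the episode above 0.02 m).
It also fails if it takes over 64 s, if anything falls off the work surface, if the arm or the gripper's body presses on something with over 40 N, if the wrist force passes 120 N, or if a joint passes its speed limit or range.

## Robot

A 7-joint arm with a two-finger parallel gripper is mounted at the origin on the work surface. World frame = base frame: x ahead of the robot, y to its left, z up, the work surface at z = 0. Lengths are in m, angles in rad, forces in N, time in s.
With the tool pointing down it reaches from about 0.425 to 0.825 m from the base axis. Payload 3.6 kg.
Tool frame: the origin (TCP) lies at the very end of the fingers, on their centre line; the grasp point (between the pads) lies 19 mm behind it; z points along the fingers, y is the direction in which the jaws open and shut (so a half turn about z gives the same grasp; the last joint's range is limited). The gripper opens to 93 mm and grips with 3 to 60 N. Pads are 15 mm wide; open, the fingers measure 128 mm over their backs; the gripper's body (75 mm by 188 mm) begins 65 mm behind the grasp point.
Start: joints at [-1.294, 0.615, -0.013, 1.423, 0.008, 1.103, -0.04], TCP at [0.194, 0.62, 0.219] pointing down, gripper open.
Joint ranges: [-3.12, 3.12], [-0.3, 2.06], [-1.34, 1.32], [0.26, 2.42], [-1.36, 4.5], [0.01, 1.98], [-2.84, 2.84]. Speed limits (rad/s): [2.79, 2.79, 3.14, 3.14, 3.14, 3.14, 3.14].

## Interface

Orientations are given as a rotation vector (axis times angle).
In Python, from station import readout, vision, arm gives the robot as it stands.
- The arm moves only by the tool move_arm, never from a script. Its argument "deltas" is one flat list of numbers, 5 for each row, row after row: the shift along the tool's x, y, z in cm, then the turn about the tool's z in rad, then the finger opening in cm, from 0 to 9.3. In form: [dx, dy, dz, spin, jaw, dx, dy, dz, spin, jaw, ...]. A call has 1 to 5 rows; each row is the pose to reach, as a shift and turn from the pose commanded when the call began, along the tool's axes at that moment; what a row does not reach only later rows make up. A row lasts 1/8 s, in which the tool goes at most 62.5 mm and 10.7 degrees, less where a joint would pass 70% of its speed; a pose out of reach is approached as far as the arm can. A call with a gripper value outside its range is refused whole. The fingers move at their own pace and stop on an object; the grip force is fixed at half the most. Time passes only in rows, so rows that repeat a pose let the fingers close. It gives the time, the measured TCP pose, the force and the opening at its end, in the units of the state.
- readout.state(): the state, without advancing time (a new reading comes with each control period).
- vision.grab_frame(name): name is "scene" or "top" or "wrist"; returns a dict with "pixels" (384x512x3 uint8, red, green, blue), "intrinsics" (3x3 intrinsics, pixels), "R" (3x3) and "t" (3): a world point X has camera coordinates R X + t. Camera axes: x right, y down, z forward; pixel columns grow to the right and rows downward; lengths in m; the calibration is good to about 2 mm. A picture is of the moment at which its call begins. There is no depth.
- arm.finish_job(): hands the job in, once; it reports no verdict.
The state is a dict: "clock": time; "joints": joint angles; "qd": joint speeds; "joint_efforts": joint torques, N m; "tcp_pos": TCP position; "eef_rot": TCP orientation; "contact_force": force on the tool from outside, world axes, zero at the start; "ft_torque": the same for the moment, N m; "width": finger opening in m.
Only numpy, scipy, OpenCV 4.12 (cv2) and the standard library are available. Lean on these libraries where they do the work, as an engineer would, in place of code of your own. Each camera call takes 0.05 s, during which the arm holds its last target.

## Working session

There is one attempt and no reset: what is moved stays moved. The work goes in short steps, Python scripts to look and compute and a tool call to move; the robot and the scene stay as the last step left them, time stands still between calls to the robot, and variables do not carry over. Pictures are saved under pics/ and viewed, and the job is handed in when it is done.

Besides the shell and the picture viewer there is one more tool, called as a command line: name --argument value ..., lists and objects as JSON in quotes. move_arm: Moves the arm, as the interface text tells. Its arguments: {"type":"object","properties":{"deltas":{"type":"array"}},"required":["deltas"]}

```bash
mkdir -p pics; ls
cat > h.py <<'E'
import numpy as np,cv2
from station import readout,vision,arm
def grab(n,f):
    d=vision.grab_frame(n); cv2.imwrite('pics/'+f+'.png',d['pixels'][:,:,::-1]); np.savez('pics/'+f+'.npz',K=d['intrinsics'],R=d['R'],t=d['t'],p=d['pixels']); return d
def ray(d,u,v,z):
    K=np.array(d['K'] if 'K' in d else d['intrinsics']);R=np.array(d['R']);t=np.array(d['t'])
    c=-R.T@t; r=R.T@np.linalg.inv(K)@np.array([u,v,1.]); return c+r*(z-c[2])/r[2]
def proj(d,X):
    K=np.array(d['K'] if 'K' in d else d['intrinsics']);R=np.array(d['R']);t=np.array(d['t'])
    p=K@(R@np.array(X)+t); return p[:2]/p[2]
E
python3 - <<'E'
from h import *
print(readout.state())
for n in ['scene','top','wrist']:
    d=grab(n,n+'0'); print(n,d['intrinsics'],-np.array(d['R']).T@d['t'])
E
```

```text
pics
{'clock': 0.0, 'joints': array([-1.29352608,  0.61590102, -0.01259396,  1.42486381,  0.00809659,
        1.10340406, -0.0404254 ]), 'qd': array([ 0.00155701, -0.00022686,  0.00038133,  0.00044911, -0.00061852,
       -0.00135358, -0.00093533]), 'joint_efforts': array([-1.90168057e-04, -4.58933008e+01,  2.08698213e-01, -1.65741026e+01,
       -6.12309901e-02,  2.03755894e-02,  2.04765761e-04]), 'tcp_pos': array([0.19419662, 0.61949488, 0.21750468]), 'eef_rot': array([-0.47524471, -3.10509496,  0.00393199]), 'contact_force': array([-0.17261072, -0.45084269, -0.10270236]), 'ft_torque': array([ 0.07523915, -0.00767025, -0.00434869]), 'width': 0.09295739114211968}
scene [[363.16313483   0.         252.84340571]
 [  0.         363.16313483 191.452243  ]
 [  0.           0.           1.        ]] [1.10993231 0.27124899 0.48904244]
top [[421.49402935   0.         258.16380495]
 [  0.         421.49402935 185.9534948 ]
 [  0.           0.           1.        ]] [ 0.48763202 -0.08747049  0.96554209]
wrist [[277.17216639   0.         255.86951824]
 [  0.         277.17216639 188.64579724]
 [  0.           0.           1.        ]] [0.11818063 0.64479152 0.38428622]
```

View pics/scene0.png

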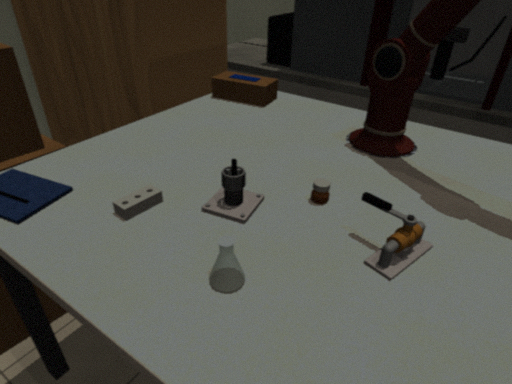

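View pics/top0.png

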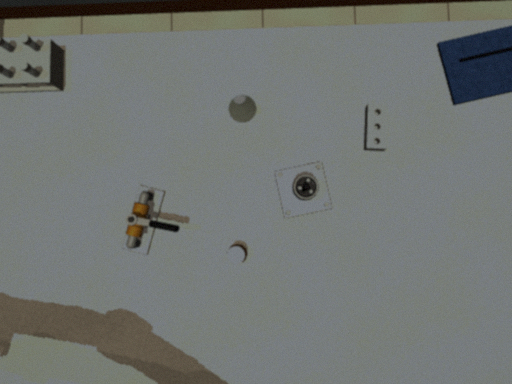

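View pics/wrist0.png

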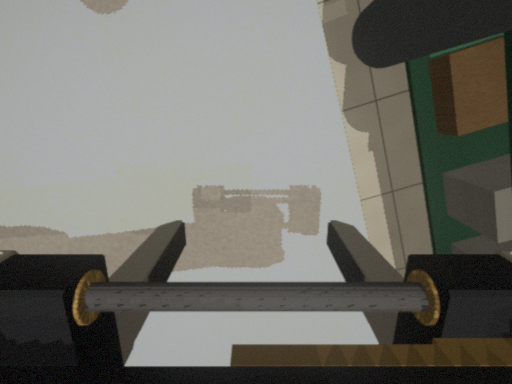

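The scene view shows the chuck at about (233,185), valve at (400,245), jar at (320,190), flask at (227,268) and block at (138,202). In the top view the chuck is at (305,187), valve body at (140,220) with its lever to (178,228), jar at (238,252), flask at (242,108) and block at (375,128). I'll enlarge the top view next.

Run:
```python
from h import *
p=cv2.imread('pics/top0.png')
a=cv2.resize(p[150:230,260:350],None,fx=6.5,fy=6.5,interpolation=cv2.INTER_CUBIC)
cv2.imwrite('pics/c1.png',a)
a=cv2.resize(p[170:270,110:260],None,fx=5,fy=5,interpolation=cv2.INTER_CUBIC)
cv2.imwrite('pics/c2.png',a)
d=np.load('pics/top0.npz')
for n,u,v,z in [('chuck',305,186,.1),('plateC',303.5,190,.012),('valve',140,220,0.05),('levertip',179,229,.09),('jar',237,252,.05),('flask',242,108,.05),('block',375,128,.03)]:
    print(n,ray(d,u,v,z))
```

```text
chuck [ 0.55826236 -0.15741239  0.1       ]
plateC [ 0.55645201 -0.16086061  0.012     ]
valve [0.49659849 0.20032232 0.05      ]
levertip [0.47574611 0.10581823 0.09      ]
jar [ 0.42318854 -0.01090129  0.05      ]
flask [ 0.73927535 -0.02757685  0.05      ]
block [ 0.6901336  -0.32297203  0.03      ]
```

View pics/c1.png

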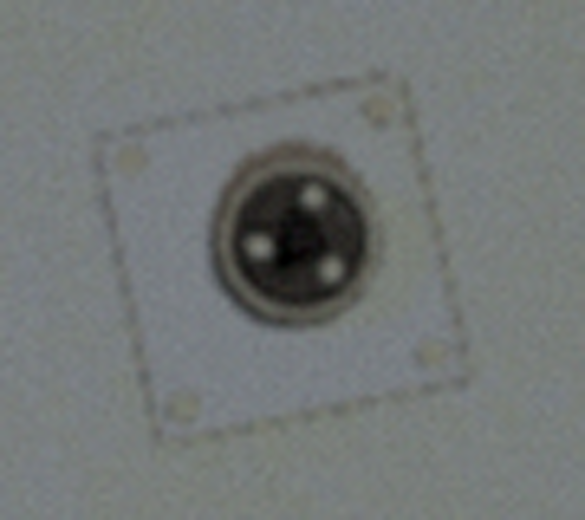

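View pics/c2.png

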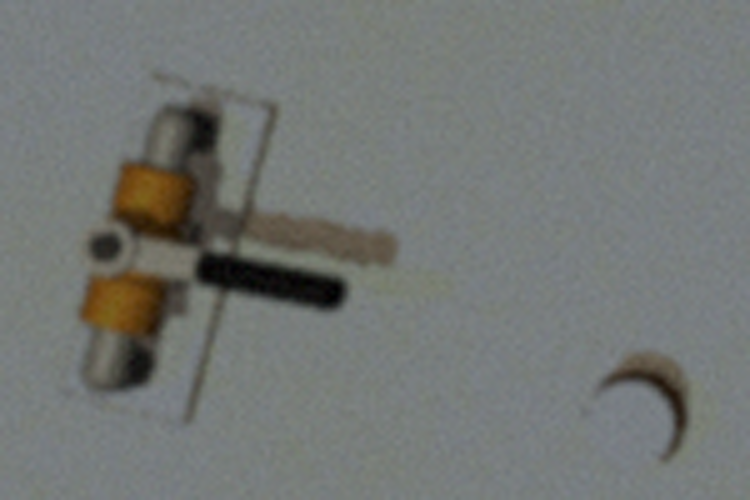

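Enlarged, the chuck plate corners are at c1 (100,138), (400,73), (465,380), (158,440). The valve axis cap is at c2 (107,247) and the grip end at (345,292). The jaws are open and the rod is hard to see from above. I'll check these against the scene view.

Run:
```python
from h import *
d=np.load('pics/top0.npz')
cs=[ray(d,260+x/6.5-.4,150+y/6.5-.4,.012) for x,y in [(100,138),(400,73),(465,380),(158,440)]]
print(np.array(cs),np.mean(cs,0)); print([np.linalg.norm(cs[i]-cs[i-1]) for i in range(4)])
a=ray(d,110+107/5-.4,170+247/5-.4,.1); b=ray(d,110+345/5-.4,170+292/5-.4,.095); c=ray(d,110+198/5-.4,170+270/5-.4,.095)
print('axis',a,'tip',b,'gripstart',c,np.linalg.norm((a-b)[:2]),np.linalg.norm((a-c)[:2]))
vb=[ray(d,110+x/5-.4,170+y/5-.4,.008) for x,y in [(155,75),(275,104),(188,422)]]
print('vplate',vb,(vb[0]+vb[2])/2)
s=np.load('pics/scene0.npz')
C=np.mean(cs,0)
print('scene proj chuck rod top',proj(s,[C[0],C[1],.12]),'corners',[proj(s,q) for q in cs],'axis',proj(s,a),'tip',proj(s,b))
p=cv2.imread('pics/scene0.png')
cv2.imwrite('pics/c3.png',cv2.resize(p[150:230,190:280],None,fx=7,fy=7,interpolation=cv2.INTER_CUBIC))
cv2.imwrite('pics/c4.png',cv2.resize(p[180:280,345:445],None,fx=6,fy=6,interpolation=cv2.INTER_CUBIC))
```

```text
[[ 0.60172844 -0.09753382  0.012     ]
 [ 0.62189966 -0.20284286  0.012     ]
 [ 0.51424433 -0.22156475  0.012     ]
 [ 0.49589102 -0.11496908  0.012     ]] [ 0.55844086 -0.15922763  0.012     ]
[np.float64(0.10726391807168274), np.float64(0.1072234714174696), np.float64(0.1092711262313563), np.float64(0.10816414323708644)]
axis [0.49858224 0.20339855 0.1       ] tip [0.47789051 0.10553488 0.095     ] gripstart [0.48828633 0.16689    0.095     ] 0.10002722755828823 0.037932568831219364
vplate [array([0.57823868, 0.21227815, 0.008     ]), array([0.56350358, 0.15665338, 0.008     ]), array([0.41971279, 0.19689092, 0.008     ])] [0.49897574 0.20458453 0.008     ]
scene proj chuck rod top [233.5032197 158.9901528] corners [array([244.33469881, 218.82918009]), array([201.53942548, 206.35556739]), array([224.96130205, 183.75555712]), array([264.64682926, 194.60851754])] axis [410.03423793 212.43208456] tip [362.45397597 192.37387858]
```

View pics/c3.png

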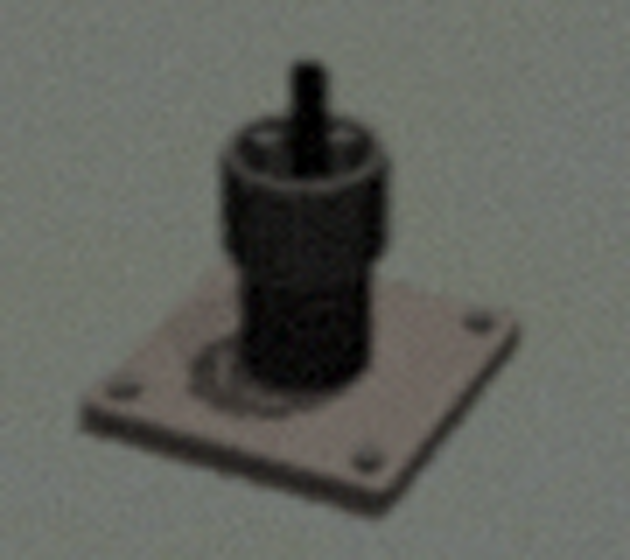

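View pics/c4.png

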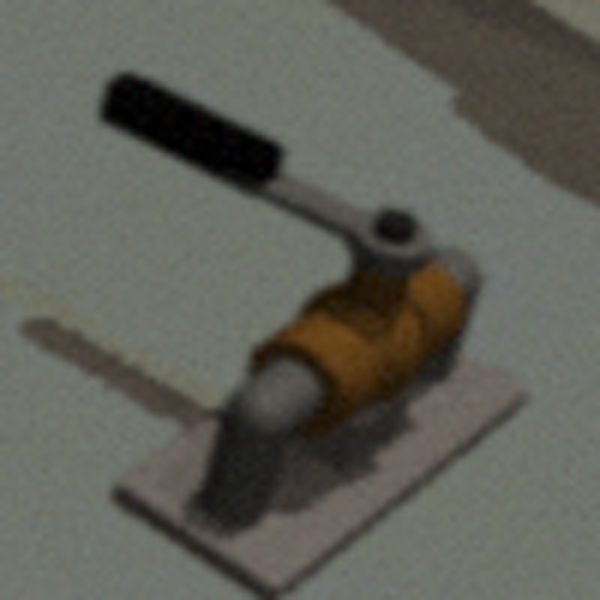

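move_arm --deltas '[-20,-22,0,-0.5,9.3,-20,-22,0,-0.5,9.3,-20,-22,0,-0.5,9.3,-20,-22,0,-0.5,9.3,-20,-22,0,-0.5,9.3]'

```text
clock: 0.78
tcp_pos: [0.3206, 0.3474, 0.2186]
eef_rot: [-0.304, 3.127, -0.002]
contact_force: [0.4, -0.0, -0.1]
width: 0.0933
```

```bash
cat >> h.py <<'E'
from scipy.spatial.transform import Rotation as Ro
def rel(target):
    s=readout.state(); R=Ro.from_rotvec(s['eef_rot']).as_matrix()
    return np.round(R.T@(np.array(target)-s['tcp_pos'])*100,2)
def st():
    s=readout.state()
    R=Ro.from_rotvec(s['eef_rot']).as_matrix()
    print('t',s['clock'],'q',np.round(s['joints'],3),'\np',np.round(s['tcp_pos'],4),'xaz',round(np.arctan2(R[1,0],R[0,0]),3),'z',np.round(R[:,2],3),'F',np.round(s['contact_force'],2),'M',np.round(s['ft_torque'],3),'w',round(s['width'],4)); return s
E
python3 - <<'E'
from h import *
st(); print(rel([.5575,-.1585,.2175]))
E
```

```text
t 0.775 q [-0.775  0.346 -0.132  1.914  0.059  0.886  0.829] 
p [0.3206 0.3474 0.2186] xaz -2.948 z [ 0.    -0.001 -1.   ] F [ 0.42 -0.03 -0.09] M [ 0.024 -0.036 -0.014] w 0.0933
[-13.5  -54.21   0.17]
```

move_arm --deltas '[-6.8,-27.1,0,-0.3,9.3,-6.8,-27.1,0,-0.3,9.3,-6.8,-27.1,0,-0.3,9.3,-6.8,-27.1,0,-0.3,9.3,-6.8,-27.1,0,-0.3,9.3]'

```text
clock: 1.4
tcp_pos: [0.4399, 0.0942, 0.2186]
eef_rot: [0.764, -3.047, 0.002]
contact_force: [-0.5, 1.3, 0.0]
width: 0.0929
```

Run:
```python
from h import *
st(); print(rel([.5575,-.1585,.2175]))
```

```text
t 1.4 q [-0.176  0.311 -0.11   1.97   0.046  0.863  1.751] 
p [0.4399 0.0942 0.2186] xaz -2.65 z [ 0.    -0.001 -1.   ] F [-0.55  1.26  0.02] M [ 0.115  0.018 -0.011] w 0.0929
[  1.55 -27.83   0.14]
```

move_arm --deltas '[1.55,-27.8,0,0,9.3,1.55,-27.8,0,0,9.3,1.55,-27.8,0,0,9.3,1.55,-27.8,0,0,9.3,1.55,-27.8,0,0,9.3]'

```text
clock: 2.02
tcp_pos: [0.558, -0.1588, 0.2181]
eef_rot: [0.763, -3.047, 0.003]
contact_force: [1.0, 0.0, 0.7]
width: 0.0932
```

Run:
```python
from h import *
st(); print(rel([.5575,-.1585,.2175]))
d=grab('wrist','w1'); print(proj(d,[.5575,-.1585,.12]),proj(d,[.5575,-.1585,.092]),-np.array(d['R']).T@d['t'])
```

```text
t 2.025 q [ 0.263  0.505 -0.039  1.634  0.025  1.003  2.277] 
p [ 0.558  -0.1588  0.2181] xaz -2.651 z [-0.    -0.002 -1.   ] F [0.97 0.04 0.67] M [ 0.078  0.033 -0.003] w 0.0932
[0.03 0.05 0.06]
[255.42781322 189.16499511] [255.4902877  181.86781116] [ 0.4876641  -0.19498667  0.38489069]
```

View pics/w1.png

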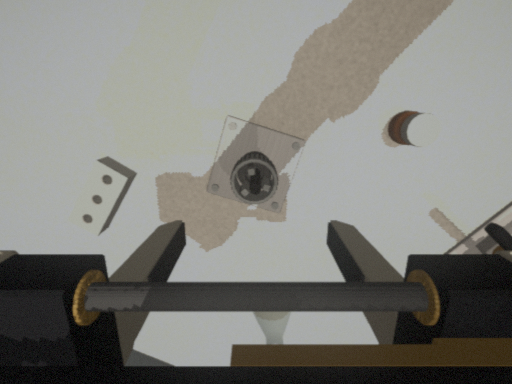

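The wrist view shows the chuck sleeve centred at about (254,180), as predicted. I'll enlarge the crop.

Run:
```python
from h import *
p=cv2.imread('pics/w1.png')
a=cv2.resize(p[140:220,205:305],None,fx=7,fy=7,interpolation=cv2.INTER_CUBIC)
d=np.load('pics/w1.npz')
for C,col in [((.5575,-.1585),(0,255,0))]:
  for r,z in [(.026,.092),(.006,.12)]:
    pts=np.array([(proj(d,[C[0]+r*np.cos(t),C[1]+r*np.sin(t),z])-[205,140]+.5)*7 for t in np.linspace(0,6.3,80)])
    cv2.polylines(a,[np.int32(np.round(pts))],True,col,1)
cv2.imwrite('pics/w1c.png',np.clip(a*1.8,0,255).astype(np.uint8))
```

```text
(no output)
```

View pics/w1c.png

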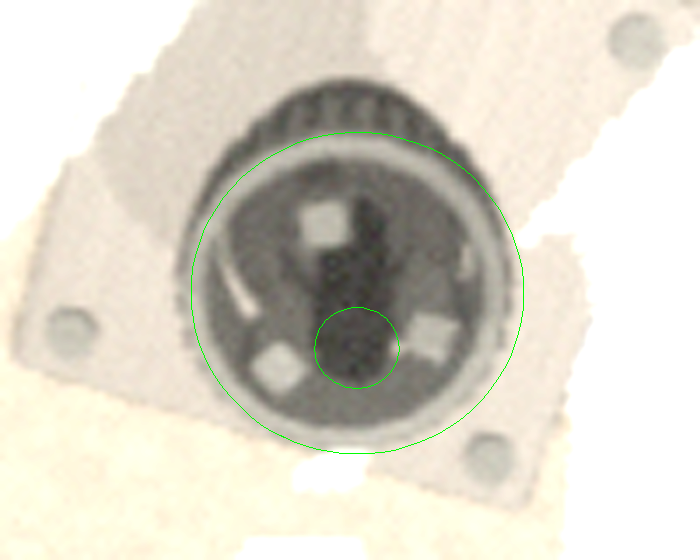

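Run:
```python
from h import *
d=np.load('pics/w1.npz')
print(ray(d,205+347.5/7-.5,140+290/7-.5,.092), proj(d,[.558,-.1588,.2181]), proj(d,[.558,-.1588,.0921]))
st(); print(rel([.5572,-.1572,.056]))
```

```text
[ 0.55725576 -0.1602989   0.092     ] [254.30407779 232.10998098] [255.03307422 182.15629687]
t 2.075 q [ 0.265  0.507 -0.036  1.631  0.026  1.002  2.278] 
p [ 0.5588 -0.1619  0.2179] xaz -2.654 z [ 0.001 -0.005 -1.   ] F [ 0.66 -2.78 -0.03] M [-0.164 -0.058  0.037] w 0.0929
[-0.1   0.57 16.19]
```

move_arm --deltas '[0,0,0,0,9.3,0,0,0,0,9.3,0,0,0,0,9.3]'

```text
clock: 2.45
tcp_pos: [0.5575, -0.1519, 0.2189]
eef_rot: [-0.776, 3.044, 0.001]
contact_force: [0.2, 0.2, 0.1]
width: 0.0927
```

Run:
```python
from h import *
st(); 
d=grab('wrist','w2'); p=d['pixels'][:,:,::-1]
a=cv2.resize(p[140:220,205:305],None,fx=7,fy=7,interpolation=cv2.INTER_CUBIC)
cv2.imwrite('pics/w2c.png',np.clip(a*1.8,0,255).astype(np.uint8))
for C in [(.5575,-.1595)]: print(((proj(d,[*C,.092])-[205,140]+.5)*7), proj(d,[.5575+.01,-.1595,.092])-proj(d,[.5575,-.1595,.092]), rel([*C,.056]))
```

```text
t 2.45 q [ 0.257  0.501 -0.044  1.639  0.024  1.002  2.275] 
p [ 0.5575 -0.1519  0.2189] xaz -2.642 z [-0.     0.001 -1.   ] F [0.18 0.19 0.13] M [ 0.061 -0.006  0.064] w 0.0927
[309.20063603 272.98223059] [-4.28142556  7.7238589 ] [ 0.36 -0.64 16.29]
```

View pics/w2c.png

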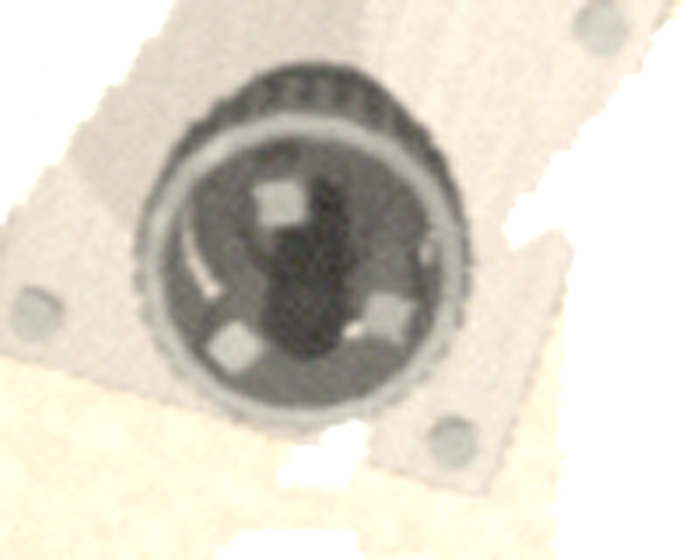

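Run:
```python
from h import *
d=np.load('pics/w2.npz')
print(ray(d,205+307/7-.5,140+268/7-.5,.092)); st(); print(rel([.558,-.159,.056]))
```

```text
[ 0.55695674 -0.16018004  0.092     ]
t 2.5 q [ 0.257  0.501 -0.043  1.639  0.024  1.002  2.275] 
p [ 0.5576 -0.1523  0.2189] xaz -2.643 z [ 0.     0.001 -1.   ] F [-0.63 -0.19  0.07] M [ 0.078  0.016 -0.06 ] w 0.0934
[ 0.29 -0.62 16.29]
```

move_arm --deltas '[0.3,-0.7,4,0,9.3,0.3,-0.7,8.5,0,9.3,0.3,-0.7,8.5,0,9.3,0.3,-0.7,8.5,0,9.3,0.3,-0.7,8.5,0,9.3]'

```text
clock: 3.12
tcp_pos: [0.5599, -0.1616, 0.1358]
eef_rot: [-0.771, 3.042, -0.003]
contact_force: [-0.6, 0.5, -0.2]
width: 0.0928
```

Run:
```python
from h import *
st(); print(rel([.5575,-.1595,.056]))
d=grab('wrist','w3'); print(proj(d,[.5575,-.1595,.12]))
```

```text
t 3.125 q [ 0.269  0.6   -0.04   1.727  0.031  0.811  2.282] 
p [ 0.5599 -0.1616  0.1358] xaz -2.645 z [ 0.004 -0.001 -1.   ] F [-0.63  0.52 -0.18] M [ 0.074  0.039 -0.002] w 0.0928
[0.14 0.32 7.98]
[258.74321839 220.8867953 ]
```

View pics/w3.png

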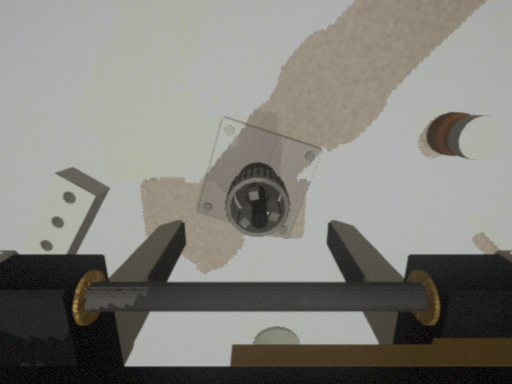

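The wrist view shows the chuck centred at about (257,203) between the fingers, at (185,225) and (327,225), with the rod clear of them.

move_arm --deltas '[0,0,0,0,9.3,0,0,0,0,9.3,0,0,0,0,9.3]'

```text
clock: 3.55
tcp_pos: [0.5585, -0.1615, 0.1338]
eef_rot: [-0.771, 3.045, -0.0]
contact_force: [0.7, 0.4, 0.2]
width: 0.0932
```

Run:
```python
from h import *
st(); print(rel([.5575,-.1595,.056]))
```

```text
t 3.55 q [ 0.269  0.602 -0.04   1.73   0.031  0.81   2.282] 
p [ 0.5585 -0.1615  0.1338] xaz -2.645 z [ 0. -0. -1.] F [0.71 0.38 0.22] M [0.088 0.026 0.   ] w 0.0932
[-0.01  0.23  7.78]
```

move_arm --deltas '[0,0.2,3,0,9.3,0,0.2,6,0,9.3,0,0.2,7.8,0,9.3,0,0.2,7.8,0,9.3,0,0.2,7.8,0,9.3]'

```text
clock: 4.18
tcp_pos: [0.5581, -0.1599, 0.0564]
eef_rot: [-0.771, 3.044, -0.001]
contact_force: [-0.6, 0.1, 0.7]
width: 0.0929
```

Run:
```python
from h import *
st(); print(rel([.5575,-.1595,.056]))
```

```text
t 4.175 q [ 0.264  0.708 -0.036  1.794  0.039  0.639  2.272] 
p [ 0.5581 -0.1599  0.0564] xaz -2.645 z [ 0.001 -0.    -1.   ] F [-0.56  0.11  0.69] M [0.104 0.011 0.008] w 0.0929
[0.03 0.07 0.04]
```

Now I'll close on the sleeve.

move_arm --deltas '[0,0,0,0,5.6,0,0,0,0,5.6,0,0,0,0,4.8,0,0,0,0,4.8,0,0,0,0,4.8]'

```text
clock: 4.8
tcp_pos: [0.5584, -0.1614, 0.0558]
eef_rot: [-0.769, 3.044, -0.004]
contact_force: [1.5, -3.1, -1.8]
width: 0.0511
```

Run:
```python
from h import *
st(); d=grab('scene','s1'); p=d['pixels'][:,:,::-1]
cv2.imwrite('pics/s1c.png',cv2.resize(p[80:240,150:350],None,fx=3.5,fy=3.5,interpolation=cv2.INTER_CUBIC))
```

```text
t 4.8 q [ 0.264  0.709 -0.034  1.794  0.04   0.637  2.272] 
p [ 0.5584 -0.1614  0.0558] xaz -2.647 z [ 0.002 -0.002 -1.   ] F [ 1.49 -3.11 -1.81] M [-0.396 -0.315 -0.164] w 0.0511
```

View pics/s1c.png

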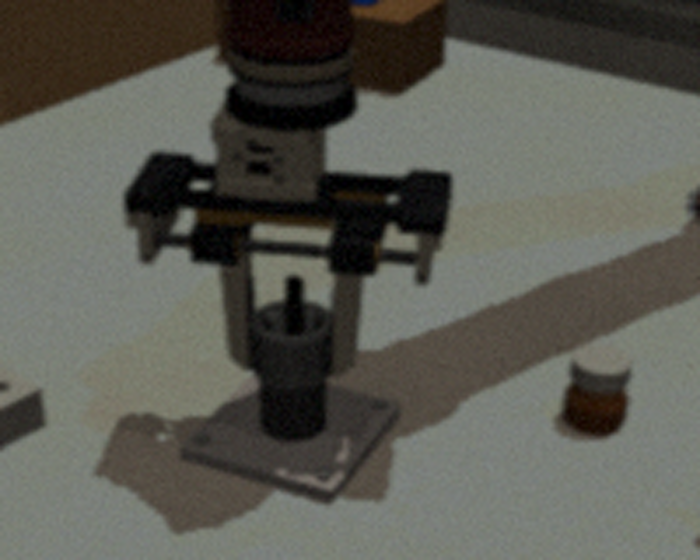

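The fingers hold the sleeve squarely, with width 51.1 mm and a side force of about 3 N. I'll start turning clockwise.

move_arm --deltas '[0,0,0,0.08,4.8,0,0,0,0.16,4.8,0,0,0,0.24,4.8,0,0,0,0.32,4.8,0,0,0,0.4,4.8]'

```text
clock: 5.48
tcp_pos: [0.5583, -0.1611, 0.0558]
eef_rot: [-0.148, 3.136, -0.003]
contact_force: [1.8, -3.5, -1.5]
width: 0.0513
```

Run:
```python
from h import *
s=st(); print(s['joint_efforts'])
```

```text
t 5.475 q [ 0.194  0.71   0.078  1.796 -0.083  0.636  1.985] 
p [ 0.5583 -0.1611  0.0558] xaz -3.047 z [ 0.002 -0.002 -1.   ] F [ 1.83 -3.5  -1.46] M [-0.511 -0.37   0.225] w 0.0513
[-8.44314806e-01 -4.48115158e+01 -3.90136556e-02 -9.89482194e+00
 -3.60582601e-01  8.23367201e-01  9.69356205e-02]
```

move_arm --deltas '[0,0,0,0.08,4.8,0,0,0,0.16,4.8,0,0,0,0.24,4.8,0,0,0,0.32,4.8,0,0,0,0.4,4.8]'

```text
clock: 6.1
tcp_pos: [0.5584, -0.1609, 0.0558]
eef_rot: [0.478, 3.103, -0.003]
contact_force: [2.1, -3.1, -2.3]
width: 0.0515
```

Run:
```python
from h import *
s=st(); d=grab('wrist','w4'); st()
cv2.imwrite('pics/w4c.png',np.clip(1.6*cv2.resize(d['pixels'][130:370,150:370,::-1],None,fx=2.5,fy=2.5,interpolation=cv2.INTER_CUBIC),0,255))
```

```text
t 6.1 q [ 0.124  0.717  0.19   1.799 -0.206  0.643  1.698] 
p [ 0.5584 -0.1609  0.0558] xaz 2.836 z [ 0.002 -0.002 -1.   ] F [ 2.08 -3.12 -2.25] M [-0.549 -0.386  0.216] w 0.0515
t 6.15 q [ 0.123  0.717  0.19   1.799 -0.206  0.643  1.697] 
p [ 0.5584 -0.1609  0.0558] xaz 2.834 z [ 0.002 -0.002 -1.   ] F [ 2.52 -3.51 -2.06] M [-0.629 -0.351 -0.11 ] w 0.0515[ WARN:0@1.883] global loadsave.cpp:1063 imwrite_ Unsupported depth image for selected encoder is fallbacked to CV_8U.
```

View pics/w4c.png

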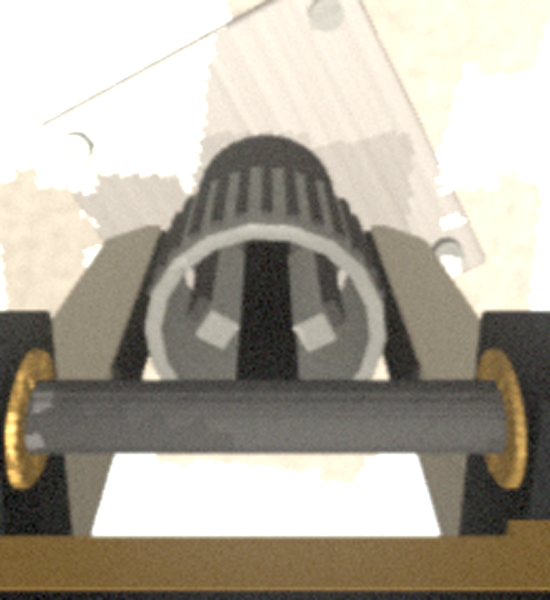

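The wrist crop shows the sleeve in the fingers, with the front jaws at (217,330) and (315,330) moving in on the dark rod at (267,320). I'll keep turning and read the torque while it moves.

move_arm --deltas '[0,0,0,0.08,4.8,0,0,0,0.16,4.8,0,0,0,0.24,4.8]'

```text
clock: 6.52
tcp_pos: [0.5584, -0.1607, 0.0558]
eef_rot: [0.844, 3.024, -0.002]
contact_force: [1.7, -2.7, -2.4]
width: 0.0511
```

Run:
```python
from h import *
s=st()
```

```text
t 6.525 q [ 0.083  0.723  0.257  1.8   -0.278  0.651  1.526] 
p [ 0.5584 -0.1607  0.0558] xaz 2.597 z [ 0.002 -0.002 -1.   ] F [ 1.71 -2.73 -2.36] M [-0.65  -0.41   0.175] w 0.0511
```

move_arm --deltas '[0,0,0,0.08,4.8,0,0,0,0.16,4.8,0,0,0,0.24,4.8]'

```text
clock: 6.9
tcp_pos: [0.5586, -0.1606, 0.0558]
eef_rot: [1.199, 2.901, -0.001]
contact_force: [3.2, -2.8, -3.0]
width: 0.0514
```

Run:
```python
from h import *
s=st()
```

```text
t 6.9 q [ 0.042  0.731  0.324  1.801 -0.35   0.663  1.353] 
p [ 0.5586 -0.1606  0.0558] xaz 2.357 z [ 0.002 -0.002 -1.   ] F [ 3.22 -2.85 -2.96] M [-0.697 -0.396  0.172] w 0.0514
```

move_arm --deltas '[0,0,0,0.08,4.8,0,0,0,0.16,4.8]'

```text
clock: 7.15
tcp_pos: [0.5586, -0.1605, 0.0558]
eef_rot: [1.427, 2.795, -0.001]
contact_force: [1.8, -2.8, -1.2]
width: 0.0514
```

Run:
```python
from h import *
s=st()
```

```text
t 7.15 q [ 0.015  0.738  0.368  1.802 -0.397  0.672  1.236] 
p [ 0.5586 -0.1605  0.0558] xaz 2.198 z [ 0.002 -0.002 -1.   ] F [ 1.82 -2.79 -1.22] M [-0.708 -0.389  0.223] w 0.0514
```

move_arm --deltas '[0,0,0,0.08,4.8,0,0,0,0.16,4.8]'

```text
clock: 7.4
tcp_pos: [0.5587, -0.1605, 0.0558]
eef_rot: [1.646, 2.673, -0.001]
contact_force: [3.2, -3.5, -3.4]
width: 0.0516
```

Run:
```python
from h import *
s=st(); d=grab('wrist','w5'); 
cv2.imwrite('pics/w5c.png',np.clip(1.6*cv2.resize(d['pixels'][180:300,200:320,::-1],None,fx=5,fy=5,interpolation=cv2.INTER_CUBIC),0,255).astype(np.uint8))
```

```text
t 7.4 q [-0.012  0.746  0.413  1.803 -0.444  0.683  1.119] 
p [ 0.5587 -0.1605  0.0558] xaz 2.038 z [ 0.002 -0.002 -1.   ] F [ 3.21 -3.54 -3.39] M [-0.757 -0.365  0.255] w 0.0516
```

View pics/w5c.png

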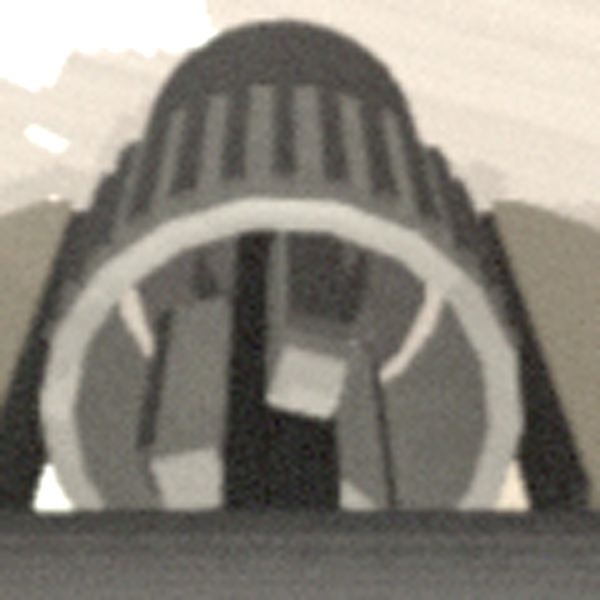

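Run:
```python
from h import *
d=np.load('pics/w2.npz')
C=ray(d,205+307/7-.5,140+268/7-.5,.092)
for q in [(280,203),(235,347),(387,316)]:
    P=ray(d,205+q[0]/7-.5,140+q[1]/7-.5,.100); v=P[:2]-C[:2]; print(np.linalg.norm(v)*1e3,np.degrees(np.arctan2(v[1],v[0])))
P=np.array([ray(d,205+q[0]/7-.5,140+q[1]/7-.5,.100) for q in [(280,203),(235,347),(387,316)]])
c=P.mean(0);print(c,[np.linalg.norm(p-c)*1e3 for p in P])
d5=np.load('pics/w5.npz')
for u in [(307,380),(186,480)]:
    X=ray(d5,200+u[0]/5-.5,180+u[1]/5-.5,.1); v=X-c; print(X,np.linalg.norm(v[:2])*1e3,np.degrees(np.arctan2(v[1],v[0])))
```

```text
12.688638971172091 -134.15269795048548
15.143585331454776 -17.699379024653744
13.562900923279026 94.50461011756008
[ 0.5584644  -0.16024234  0.1       ] [np.float64(13.740274660965271), np.float64(13.69416469521434), np.float64(13.824831763106472)]
[ 0.55672151 -0.15058508  0.1       ] 9.813267578939238 100.23033061757603
[ 0.5509353  -0.16631736  0.1       ] 9.674366437010514 -141.10090546857276
```

Jaw-top triangulation gives a radius of 13.75 mm at the start and about 9.8 mm now, so the jaws are at or near contact. I'll check how steady the torque reading is.

Run:
```python
from h import *
for i in range(5):
    s=readout.state(); print(s['clock'],np.round(s['ft_torque'],3),np.round(s['joint_efforts'][[0,2,4,6]],3)); vision.grab_frame('wrist')
```

```text
7.45 [-0.734 -0.445 -0.041] [-0.825  4.468 -0.25  -0.131]
7.5 [-0.771 -0.457 -0.143] [-1.365  4.257 -0.047  0.051]
7.55 [-0.847 -0.567 -0.204] [-1.36   4.238 -0.018  0.142]
7.6 [-0.874 -0.636 -0.197] [-1.315  4.235 -0.01   0.166]
7.65 [-0.825 -0.642 -0.133] [-1.255  4.247 -0.018  0.159]
```

move_arm --deltas '[0,0,0,0.08,4.8]'

```text
clock: 7.82
tcp_pos: [0.5588, -0.1604, 0.0558]
eef_rot: [1.75, 2.605, 0.0]
contact_force: [3.6, -3.3, -2.7]
width: 0.0512
```

Run:
```python
from h import *
s=st();print(np.round(s['joint_efforts'][[0,2,4,6]],3))
```

```text
t 7.825 q [-0.024  0.75   0.434  1.803 -0.467  0.689  1.061] 
p [ 0.5588 -0.1604  0.0558] xaz 1.959 z [ 0.003 -0.001 -1.   ] F [ 3.55 -3.26 -2.72] M [-0.9   -0.619  0.238] w 0.0512
[-0.396  4.488 -0.207  0.126]
```

move_arm --deltas '[0,0,0,0.08,4.8]'

```text
clock: 7.95
tcp_pos: [0.5588, -0.1604, 0.0558]
eef_rot: [1.853, 2.533, 0.0]
contact_force: [4.1, -2.9, -3.4]
width: 0.0517
```

Run:
```python
from h import *
s=st();print(np.round(s['joint_efforts'][[0,2,4,6]],3))
```

```text
t 7.95 q [-0.037  0.754  0.457  1.803 -0.489  0.695  1.002] 
p [ 0.5588 -0.1604  0.0558] xaz 1.878 z [ 0.003 -0.002 -1.   ] F [ 4.11 -2.87 -3.36] M [-0.892 -0.682  0.207] w 0.0517
[-0.475  4.789 -0.21   0.055]
```

move_arm --deltas '[0,0,0,0.08,4.8]'

```text
clock: 8.07
tcp_pos: [0.5589, -0.1604, 0.0558]
eef_rot: [1.953, 2.457, 0.0]
contact_force: [3.8, -3.4, -3.1]
width: 0.0516
```

Run:
```python
from h import *
s=st();print(np.round(s['joint_efforts'][[0,2,4,6]],3))
```

```text
t 8.075 q [-0.05   0.759  0.479  1.804 -0.512  0.702  0.942] 
p [ 0.5589 -0.1604  0.0558] xaz 1.799 z [ 0.003 -0.002 -1.   ] F [ 3.85 -3.4  -3.08] M [-0.9   -0.593  0.242] w 0.0516
[-0.515  5.073 -0.202  0.044]
```

move_arm --deltas '[0,0,0,0.08,4.8]'

```text
clock: 8.2
tcp_pos: [0.559, -0.1604, 0.0558]
eef_rot: [2.049, 2.377, 0.001]
contact_force: [5.1, -4.2, -3.5]
width: 0.0512
```

Run:
```python
from h import *
s=st();print(np.round(s['joint_efforts'][[0,2,4,6]],3))
d=grab('wrist','w6'); 
cv2.imwrite('pics/w6c.png',np.clip(1.8*cv2.resize(d['pixels'][215:290,205:315,::-1],None,fx=7,fy=7,interpolation=cv2.INTER_CUBIC),0,255).astype(np.uint8))
```

```text
t 8.2 q [-0.063  0.764  0.501  1.804 -0.534  0.709  0.883] 
p [ 0.559  -0.1604  0.0558] xaz 1.719 z [ 0.003 -0.002 -1.   ] F [ 5.1  -4.16 -3.47] M [-0.957 -0.594  0.25 ] w 0.0512
[-0.535  5.358 -0.193  0.035]
```

View pics/w6c.png

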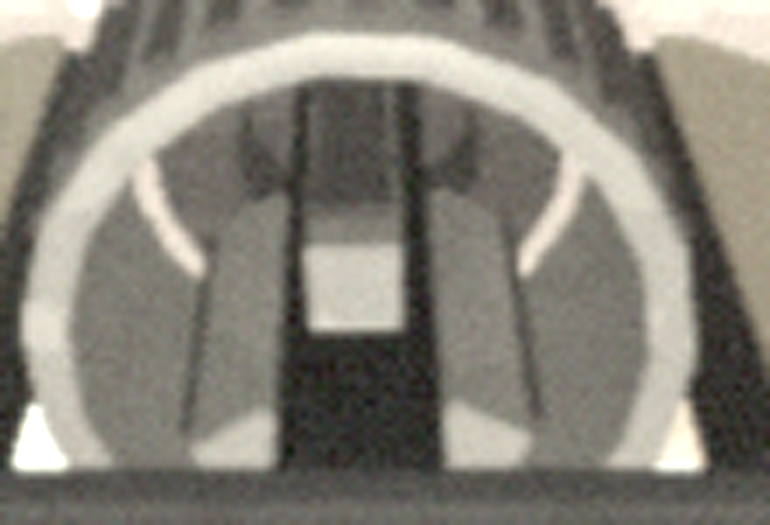

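Run:
```python
from h import *
d=np.load('pics/w6.npz'); R=lambda x,y,z:ray(d,205+x/7-.5,215+y/7-.5,z)
f,b=R(354,330,.1),R(354,243,.1); print(f,b,np.linalg.norm(f-b),np.linalg.norm(R(303,290,.1)-R(405,290,.1)))
# side jaw inner corner & sleeve ring: left/right outer edges and top outer edge z=.092
c=np.array([.5585,-.1602])
print(np.linalg.norm(f[:2]-c),np.linalg.norm(b[:2]-c))
l,r=R(22,320,.092),R(695,320,.092); print((l+r)/2,np.linalg.norm(l-r))
t=R(360,32,.092); print('top',t,np.linalg.norm(t[:2]-c),np.linalg.norm(t-f),  )
# rod edges at z=.1..:
print(np.linalg.norm(R(278,400,.105)-R(440,400,.105)))
```

```text
[ 0.55739473 -0.15430588  0.1       ] [ 0.55637969 -0.14743113  0.1       ] 0.006949288314261043 0.007241478918979129
0.005996851703459781 0.012943719450556251
[ 0.55831383 -0.15825086  0.092     ] 0.05116189004183701
top [ 0.55494772 -0.13485021  0.092     ] 0.025597475439574212 0.021178084403302093
0.011237552845806404
```

The wrist crop has the jaw's inner face at (354,330), which is a radius of 6.0 mm, so the jaws are touching the rod and the rod stands centred and upright. From the geometry, contact came at about 1.3 to 1.7 rad of turn. I'll continue to about 2.4 rad while watching the torque.

move_arm --deltas '[0,0,0,0.08,4.8,0,0,0,0.16,4.8]'

```text
clock: 8.5
tcp_pos: [0.559, -0.1604, 0.0558]
eef_rot: [2.232, 2.206, 0.001]
contact_force: [5.1, -3.2, -3.2]
width: 0.0518
```

Run:
```python
from h import *
s=st();print(np.round(s['joint_efforts'][[0,2,4,6]],3))
```

```text
t 8.5 q [-0.088  0.774  0.545  1.805 -0.578  0.724  0.763] 
p [ 0.559  -0.1604  0.0558] xaz 1.559 z [ 0.003 -0.002 -1.   ] F [ 5.1  -3.2  -3.21] M [-0.836 -0.596  0.304] w 0.0518
[-0.56   5.926 -0.169  0.016]
```

move_arm --deltas '[0,0,0,0.08,4.8]'

```text
clock: 8.62
tcp_pos: [0.5591, -0.1604, 0.0558]
eef_rot: [2.319, 2.115, 0.001]
contact_force: [5.8, -5.0, -3.4]
width: 0.0515
```

Run:
```python
from h import *
s=st();print(np.round(s['joint_efforts'][[0,2,4,6]],3))
```

```text
t 8.625 q [-0.1    0.779  0.567  1.805 -0.599  0.732  0.702] 
p [ 0.5591 -0.1604  0.0558] xaz 1.479 z [ 0.003 -0.002 -1.   ] F [ 5.82 -5.02 -3.36] M [-0.894 -0.612  0.318] w 0.0515
[-6.060e-01  6.204e+00 -1.560e-01  6.000e-03]
```

move_arm --deltas '[0,0,0,0.08,4.8]'

```text
clock: 8.75
tcp_pos: [0.5591, -0.1604, 0.0558]
eef_rot: [2.401, 2.02, 0.002]
contact_force: [5.1, -4.6, -3.6]
width: 0.0511
```

Run:
```python
from h import *
s=st();print(np.round(s['joint_efforts'][[0,2,4,6]],3))
```

```text
t 8.75 q [-0.112  0.785  0.589  1.805 -0.62   0.74   0.641] 
p [ 0.5591 -0.1604  0.0558] xaz 1.399 z [ 0.003 -0.002 -1.   ] F [ 5.06 -4.65 -3.63] M [-0.924 -0.579  0.254] w 0.0511
[-6.510e-01  6.481e+00 -1.410e-01 -4.000e-03]
```

move_arm --deltas '[0,0,0,0.08,4.8]'

```text
clock: 8.88
tcp_pos: [0.5592, -0.1604, 0.0558]
eef_rot: [2.48, 1.923, 0.002]
contact_force: [5.7, -3.0, -3.8]
width: 0.0513
```

Run:
```python
from h import *
s=st();print(np.round(s['joint_efforts'][[0,2,4,6]],3))
```

```text
t 8.875 q [-0.124  0.791  0.611  1.806 -0.641  0.749  0.58 ] 
p [ 0.5592 -0.1604  0.0558] xaz 1.319 z [ 0.003 -0.002 -1.   ] F [ 5.73 -3.03 -3.81] M [-0.895 -0.575  0.314] w 0.0513
[-0.701  6.754 -0.124 -0.013]
```

The torque is about 0.1 N m above the free drag, which puts contact at about 1.55 rad, in line with the geometry. One last small turn to about 2.44 rad, then I'll let it settle and release.

move_arm --deltas '[0,0,0,0.06,4.8,0,0,0,0.12,4.8]'

```text
clock: 9.12
tcp_pos: [0.5593, -0.1604, 0.0558]
eef_rot: [2.59, 1.772, 0.002]
contact_force: [5.3, -4.8, -4.1]
width: 0.0512
```

Run:
```python
from h import *
s=st()
```

```text
t 9.125 q [-0.142  0.801  0.643  1.806 -0.672  0.762  0.488] 
p [ 0.5593 -0.1604  0.0558] xaz 1.2 z [ 0.003 -0.002 -1.   ] F [ 5.28 -4.8  -4.07] M [-0.846 -0.626  0.338] w 0.0512
```

move_arm --deltas '[0,0,0,0,4.8,0,0,0,0,4.8,0,0,0,0,4.8]'

```text
clock: 9.5
tcp_pos: [0.5593, -0.1605, 0.0558]
eef_rot: [2.59, 1.772, 0.003]
contact_force: [5.9, -3.6, -3.5]
width: 0.0515
```

Run:
```python
from h import *
s=st()
d=grab('wrist','w7'); 
cv2.imwrite('pics/w7c.png',np.clip(1.8*cv2.resize(d['pixels'][215:290,205:315,::-1],None,fx=7,fy=7,interpolation=cv2.INTER_CUBIC),0,255).astype(np.uint8))
d=grab('scene','s2'); p=d['pixels'][:,:,::-1]
cv2.imwrite('pics/s2c.png',cv2.resize(p[150:230,190:280],None,fx=7,fy=7,interpolation=cv2.INTER_CUBIC))
```

```text
t 9.5 q [-0.141  0.8    0.643  1.806 -0.672  0.762  0.489] 
p [ 0.5593 -0.1605  0.0558] xaz 1.2 z [ 0.003 -0.002 -1.   ] F [ 5.93 -3.64 -3.55] M [-0.789 -0.658  0.018] w 0.0515
```

View pics/w7c.png

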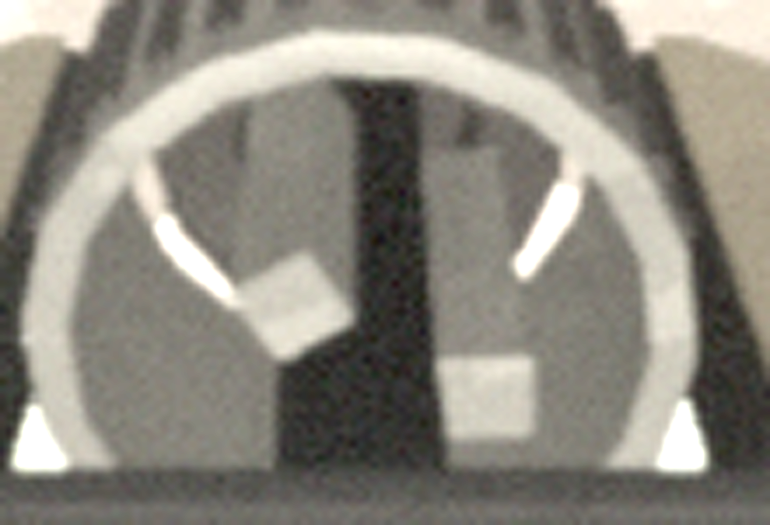

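View pics/s2c.png

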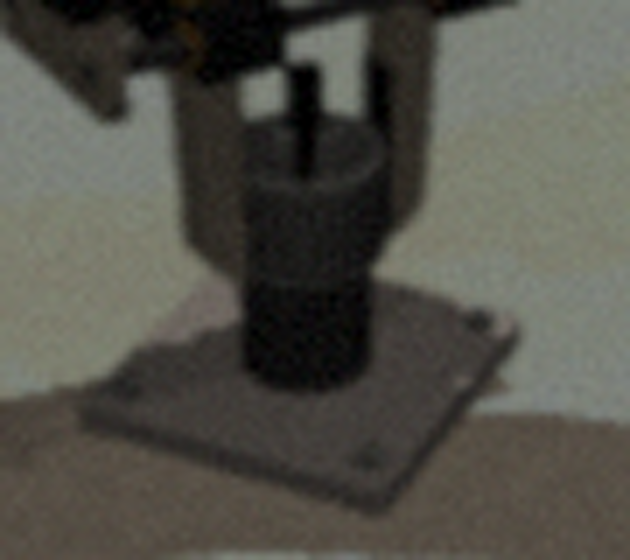

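The jaws press against the rod from all sides and the rod is upright in both views, with its top at s2 (305,70) above the sleeve centre. I'll release and lift.

move_arm --deltas '[0,0,0,0,6,0,0,0,0,8,0,0,0,0,9.3,0,0,0,0,9.3,0,0,0,0,9.3]'

```text
clock: 10.22
tcp_pos: [0.5573, -0.1595, 0.0556]
eef_rot: [-2.594, -1.771, 0.0]
contact_force: [-0.3, 0.5, -0.3]
width: 0.092
```

move_arm --deltas '[0,0,-4,0,9.3,0,0,-9,0,9.3,0,0,-14,0,9.3,0,0,-14,0,9.3,0,0,-14,0,9.3]'

```text
clock: 10.85
tcp_pos: [0.5569, -0.1591, 0.195]
eef_rot: [-2.593, -1.771, 0.0]
contact_force: [-0.2, 0.2, -0.0]
width: 0.093
```

Run:
```python
from h import *
st()
d=grab('wrist','w8'); p=d['pixels'][:,:,::-1]
u=proj(d,[.5585,-.1602,.1]).astype(int); print(u)
a=p[u[1]-40:u[1]+40,u[0]-50:u[0]+50]
cv2.imwrite('pics/w8c.png',np.clip(1.8*cv2.resize(a,None,fx=7,fy=7,interpolation=cv2.INTER_CUBIC),0,255).astype(np.uint8))
```

```text
t 10.85 q [-0.227  0.636  0.786  1.682 -0.51   1.042  0.354] 
p [ 0.5569 -0.1591  0.195 ] xaz 1.198 z [-0.001  0.001 -1.   ] F [-0.24  0.15 -0.04] M [-0.064  0.078  0.029] w 0.093
[258 191]
```

View pics/w8c.png

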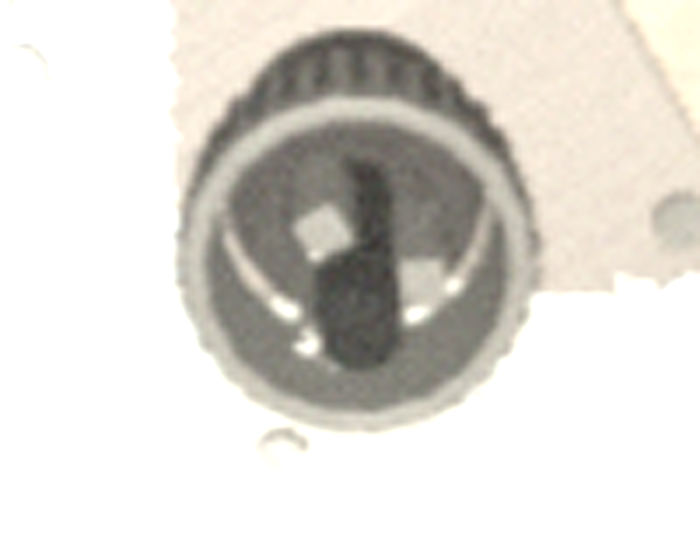

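From above, the jaws press on the centred, upright rod. Next is the valve. I'll push the lever with closed fingers from its clockwise side along its arc.

Run:
```python
from h import *
st(); print(rel([.444,.138,.195]))
```

```text
t 10.9 q [-0.227  0.637  0.786  1.682 -0.51   1.042  0.354] 
p [ 0.5566 -0.1589  0.1943] xaz 1.198 z [-0.003  0.001 -1.   ] F [-0.1  -0.36 -0.32] M [-0.058  0.093 -0.01 ] w 0.093
[ 23.55 -21.3    0.  ]
```

move_arm --deltas '[23.5,-21.3,0,0,9.3,23.5,-21.3,0,0,0,23.5,-21.3,0,-0.16,0,23.5,-21.3,0,-0.16,0,23.5,-21.3,0,-0.16,0]'

```text
clock: 11.52
tcp_pos: [0.4445, 0.1342, 0.1944]
eef_rot: [-2.444, -1.972, 0.004]
contact_force: [1.0, 0.7, -0.4]
width: 0.0573
```

move_arm --deltas '[0,0,0,0,0,0,0,0,0,0,0,0,0,0,0]'

```text
clock: 11.9
tcp_pos: [0.4467, 0.1304, 0.1954]
eef_rot: [2.448, 1.968, -0.002]
contact_force: [-0.7, -0.4, 0.9]
width: 0.0279
```

Run:
```python
from h import *
st(); print(rel([.444,.138,.075]))
d=grab('wrist','w9'); print(proj(d,[.4985,.2035,.1]),proj(d,[.478,.1055,.099]))
d=grab('top','t2')
cv2.imwrite('pics/t2c.png',cv2.resize(d['pixels'][140:280,90:290,::-1],None,fx=4,fy=4,interpolation=cv2.INTER_CUBIC))
```

```text
t 11.9 q [-0.907  0.466  0.834  1.983 -0.444  0.883 -0.052] 
p [0.4467 0.1304 0.1954] xaz 1.354 z [-0.    -0.001 -1.   ] F [-0.71 -0.45  0.86] M [-0.068  0.074 -0.025] w 0.0279
[ 0.7  -0.43 12.04]
[295.16617913 103.60877027] [292.08319349 207.22707714]
```

View pics/w9.png

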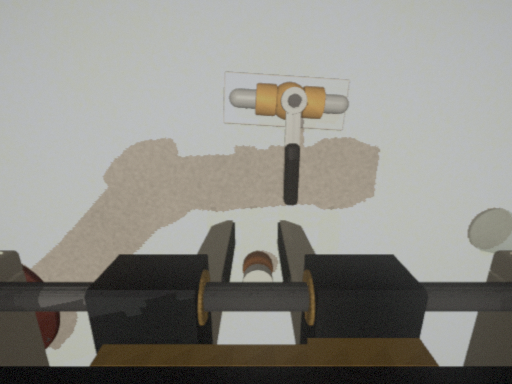

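View pics/t2c.png

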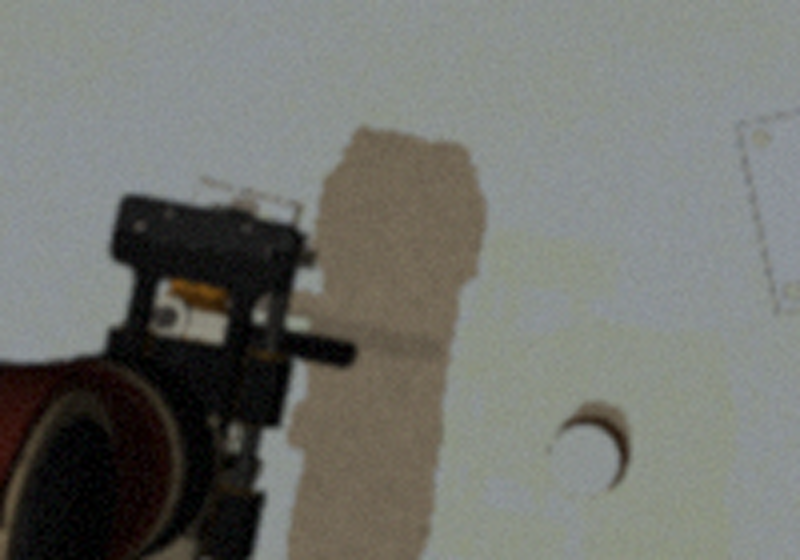

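The wrist view shows the lever pivot at (294,101) and grip end at (290,204), as predicted. The fingers are to its left (the clockwise side) and the jar is well clear. I'll close and descend.

move_arm --deltas '[0.7,-0.4,0,0,0,0.7,-0.4,0,0,0,0.7,-0.4,4,0,0,0.7,-0.4,8,0,0,0.7,-0.4,12,0,0]'

```text
clock: 12.62
tcp_pos: [0.4443, 0.1403, 0.0746]
eef_rot: [2.444, 1.973, 0.001]
contact_force: [1.6, 0.1, -0.6]
width: 0.0006
```

move_arm --deltas '[0,0,0,0,0,0,0,0,0,0]'

```text
clock: 12.88
tcp_pos: [0.4449, 0.1399, 0.0767]
eef_rot: [2.445, 1.972, 0.002]
contact_force: [-0.6, 0.1, -0.0]
width: 0.0005
```

Run:
```python
from h import *
st(); print(rel([.444,.138,.075]))
d=grab('wrist','w10'); d=grab('scene','s3')
cv2.imwrite('pics/s3c.png',cv2.resize(d['pixels'][120:290,300:500,::-1],None,fx=3.5,fy=3.5,interpolation=cv2.INTER_CUBIC))
A=np.array([.4985,.2035]); s=readout.state(); R=Ro.from_rotvec(s['eef_rot']).as_matrix()
P0=s['tcp_pos'][:2]
# path: lever angle th 0..1.6, TCP = A + r*dir(th) - off*tan(th)
for off in [.0245]:
  for th in np.arange(0,1.72,.157):
    az=np.arctan2(-.979,-.207)+th; dr=np.array([np.cos(az),np.sin(az)]); tn=np.array([-dr[1],dr[0]])
    P=A+.075*dr-off*tn; print(round(th,3),np.round(P,4),np.round(R.T[:2,:2]@(P-P0)*100,2))
```

```text
t 12.875 q [-0.772  0.636  0.636  2.108 -0.67   0.604  0.128] 
p [0.4449 0.1399 0.0767] xaz 1.357 z [ 0.002  0.    -1.   ] F [-0.56  0.15 -0.01] M [-0.077  0.024  0.002] w 0.0005
[-0.21 -0.05  0.17]
0.0 [0.459  0.1352] [-0.2   1.45]
0.157 [0.4702 0.1299] [-0.49  2.65]
0.314 [0.482  0.1263] [-0.58  3.89]
0.471 [0.4943 0.1247] [-0.48  5.12]
0.628 [0.5067 0.125 ] [-0.19  6.32]
0.785 [0.5189 0.1273] [0.29 7.47]
0.942 [0.5305 0.1314] [0.94 8.52]
1.099 [0.5414 0.1373] [1.74 9.46]
1.256 [0.5512 0.1448] [ 2.69 10.26]
1.413 [0.5598 0.1538] [ 3.74 10.9 ]
1.57 [0.5668 0.164 ] [ 4.89 11.38]
```

View pics/w10.png

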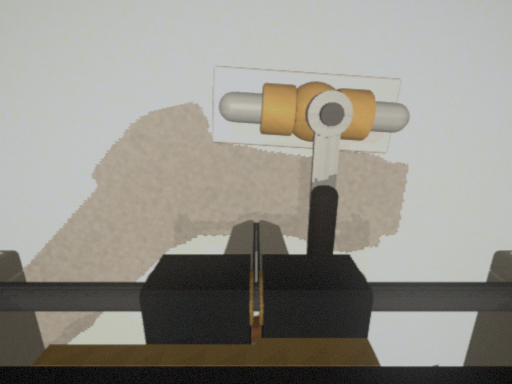

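View pics/s3c.png

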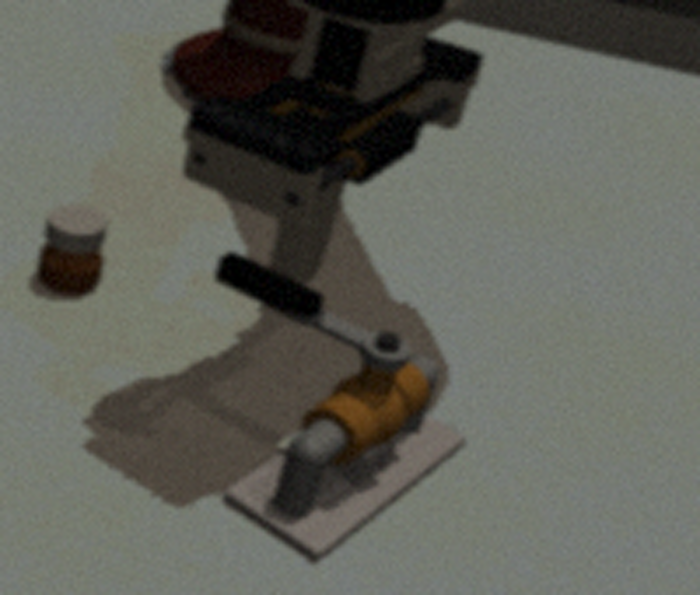

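The fingers stand just behind the grip and clear of it. I'll push along the arc.

move_arm --deltas '[-0.2,1.45,0,0,0,-0.5,2.65,0,-0.157,0,-0.6,3.9,0,-0.314,0,-0.5,5.1,0,-0.471,0,-0.2,6.3,0,-0.628,0]'

```text
clock: 13.6
tcp_pos: [0.5051, 0.1239, 0.0763]
eef_rot: [-1.71, -2.634, 0.002]
contact_force: [-3.2, -0.1, 0.6]
width: 0.0003
```

```bash
cat > path.py <<'E'
from h import *
s=st(); A=np.array([.4985,.2035]); R=Ro.from_rotvec(s['eef_rot']).as_matrix(); P0=s['tcp_pos'][:2]
yaz=np.arctan2(R[1,1],R[0,1])
for th in [.471,.628,.785,.942,1.099,1.256,1.413,1.57,1.65]:
    az=np.arctan2(-.979,-.207)+th; dr=np.array([np.cos(az),np.sin(az)]); tn=np.array([-dr[1],dr[0]])
    P=A+.075*dr-.0245*tn; print(round(th,3),np.round(P,4),np.round(R.T[:2,:2]@(P-P0)*100,2),'spin',round(-(az+np.pi/2-yaz),3))
E
python3 path.py
python3 - <<'E'
from h import *
d=grab('wrist','w11')
E
```

```text
t 13.6 q [-0.582  0.655  0.462  1.959 -0.474  0.637  0.605] 
p [0.5051 0.1239 0.0763] xaz 1.99 z [-0.002 -0.    -1.   ] F [-3.19 -0.07  0.55] M [-0.031  0.62   0.001] w 0.0003
0.471 [0.4943 0.1247] [ 0.52 -0.95] spin 0.157
0.628 [0.5067 0.125 ] [0.04 0.19] spin -0.0
0.785 [0.5189 0.1273] [-0.25  1.39] spin -0.157
0.942 [0.5305 0.1314] [-0.35  2.63] spin -0.314
1.099 [0.5414 0.1373] [-0.25  3.86] spin -0.471
1.256 [0.5512 0.1448] [0.04 5.06] spin -0.628
1.413 [0.5598 0.1538] [0.51 6.21] spin -0.785
1.57 [0.5668 0.164 ] [1.15 7.26] spin -0.942
1.65 [0.5697 0.1695] [1.54 7.76] spin -1.022
```

View pics/w11.png

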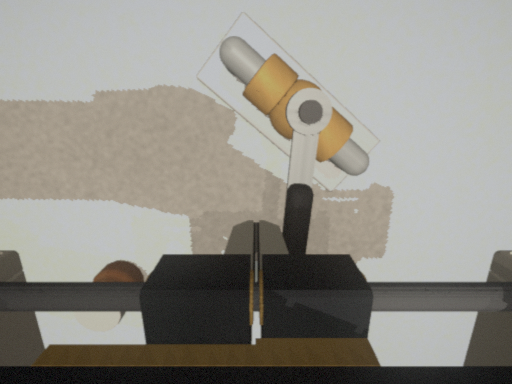

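The lever, pivoting at (311,111), is turning with the fingers in contact at about 3 N. I'll continue.

move_arm --deltas '[-0.25,1.3,0,-0.157,0,-0.35,2.5,0,-0.314,0,-0.25,3.75,0,-0.471,0,0.05,4.95,0,-0.628,0,0.5,6.1,0,-0.785,0]'

```text
clock: 14.28
tcp_pos: [0.5604, 0.1509, 0.0762]
eef_rot: [0.579, 3.085, -0.005]
contact_force: [-0.0, -2.8, -0.9]
width: 0.0004
```

```bash
python3 path.py
```

```text
t 14.275 q [-0.46   0.692  0.253  1.787 -0.246  0.693  1.127] 
p [0.5604 0.1509 0.0762] xaz 2.771 z [ 0.002 -0.004 -1.   ] F [-0.01 -2.8  -0.9 ] M [-0.644  0.037 -0.053] w 0.0004
0.471 [0.4943 0.1247] [ 5.22 -4.84] spin 0.937
0.628 [0.5067 0.125 ] [ 4.07 -4.36] spin 0.78
0.785 [0.5189 0.1273] [ 3.02 -3.71] spin 0.623
0.942 [0.5305 0.1314] [ 2.08 -2.9 ] spin 0.466
1.099 [0.5414 0.1373] [ 1.28 -1.96] spin 0.309
1.256 [0.5512 0.1448] [ 0.64 -0.9 ] spin 0.152
1.413 [0.5598 0.1538] [0.17 0.24] spin -0.005
1.57 [0.5668 0.164 ] [-0.12  1.45] spin -0.162
1.65 [0.5697 0.1695] [-0.19  2.07] spin -0.242
```

Now the last bit, to the stop.

move_arm --deltas '[-0.1,0.8,0,-0.08,0,-0.1,1.4,0,-0.16,0,-0.1,1.7,0,-0.16,0,-0.1,1.9,0,-0.16,0]'

```text
clock: 14.78
tcp_pos: [0.5671, 0.1631, 0.0763]
eef_rot: [-0.342, -3.122, 0.016]
contact_force: [-3.3, -11.4, 4.6]
width: 0.0004
```

```bash
python3 path.py
python3 - <<'E'
from h import *
d=grab('wrist','w12')
E
```

```text
t 14.775 q [-0.456  0.701  0.217  1.754 -0.2    0.713  1.216] 
p [0.5671 0.1631 0.0763] xaz 2.923 z [-0.001 -0.01  -1.   ] F [ -3.34 -11.43   4.58] M [-2.367  0.596 -0.104] w 0.0004
0.471 [0.4943 0.1247] [ 6.27 -5.32] spin 1.09
0.628 [0.5067 0.125 ] [ 5.07 -5.02] spin 0.933
0.785 [0.5189 0.1273] [ 3.93 -4.54] spin 0.776
0.942 [0.5305 0.1314] [ 2.88 -3.88] spin 0.619
1.099 [0.5414 0.1373] [ 1.95 -3.07] spin 0.462
1.256 [0.5512 0.1448] [ 1.15 -2.13] spin 0.305
1.413 [0.5598 0.1538] [ 0.51 -1.07] spin 0.148
1.57 [0.5668 0.164 ] [0.05 0.08] spin -0.009
1.65 [0.5697 0.1695] [-0.12  0.69] spin -0.089
```

View pics/w12.png

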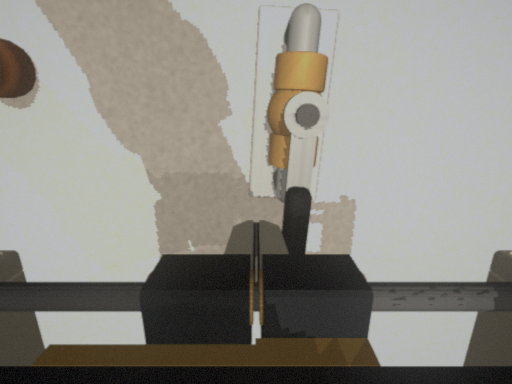

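The lever lies along the pipe and the force has jumped to about 12 N, so it's on its stop. I'll hold briefly, back off sideways, then lift.

move_arm --deltas '[0,0,0,0,0,0,0,0,0,0,0,-1.5,0,0,0,0,-3.5,0,0,0,0,-3.5,0,0,0]'

```text
clock: 15.45
tcp_pos: [0.5595, 0.1345, 0.076]
eef_rot: [0.337, 3.123, -0.002]
contact_force: [0.4, -0.2, -0.5]
width: 0.0005
```

move_arm --deltas '[0,0,-5,0,0,0,0,-11,0,0,0,0,-17,0,0,0,0,-20,0,0,0,0,-20,0,0]'

```text
clock: 16.08
tcp_pos: [0.5609, 0.1381, 0.2785]
eef_rot: [0.328, 3.118, 0.005]
contact_force: [0.1, -0.5, -0.9]
width: 0.0002
```

Run:
```python
from h import *
s=st()
d=grab('scene','s4'); d=grab('top','t4');d=grab('wrist','w13')
```

```text
t 16.075 q [-0.451  0.453  0.268  1.562 -0.129  1.137  1.206] 
p [0.5609 0.1381 0.2785] xaz 2.932 z [ 0.006  0.003 -1.   ] F [ 0.06 -0.51 -0.93] M [ 0.001 -0.021  0.019] w 0.0002
```

View pics/s4.png

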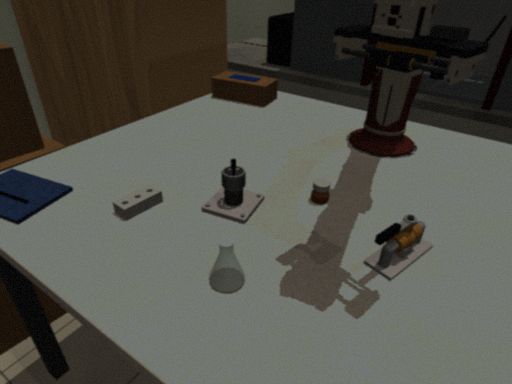

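View pics/t4.png

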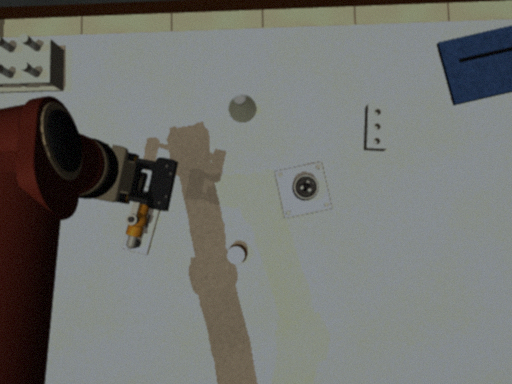

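View pics/w13.png

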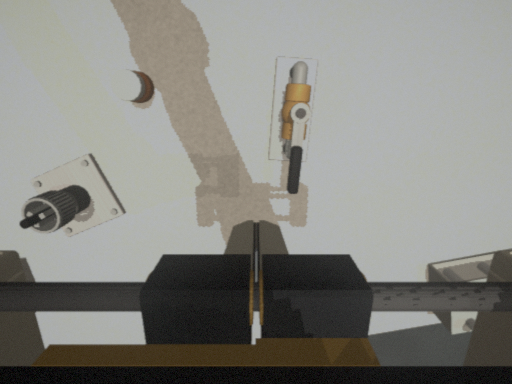

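The lever lies along the pipe and the bystanders are at their original pixels: jar (320,190), flask (227,268), block (138,202) in the scene view. Before handing in I'll check for finger slip on the sleeve (rib pattern against the gripper), the lever angle, and the rod tilt.

Run:
```python
from h import *
d=np.load('pics/w13.npz'); L=lambda p:ray(d,p[0],p[1],.097)
v=(L((293,190))-L((301,113)))[:2]; e=(ray(d,270,160,.008)-ray(d,278,57,.008))[:2]
print('lever az',np.degrees(np.arctan2(v[1],v[0])),np.linalg.norm(v),'plate az',np.degrees(np.arctan2(e[1],e[0])))
g={k:cv2.cvtColor(np.load(f'pics/{k}.npz')['p'],cv2.COLOR_RGB2GRAY)[:290,:].astype(np.float32) for k in['w4','w5','w6','w7']}
# ribs strip rows
for k in g:
    t=g['w4'][192:222,232:284]; r=cv2.matchTemplate(g[k][187:227,215:300],t,cv2.TM_CCOEFF_NORMED); print(k,cv2.minMaxLoc(r)[1::2])
a=np.vstack([cv2.resize(g[k][185:225,205:310],None,fx=6,fy=3.4,interpolation=cv2.INTER_CUBIC) for k in g])
cv2.imwrite('pics/ribs.png',np.clip(a*2,0,255).astype(np.uint8))
a0=cv2.imread('pics/scene0.png');a4=cv2.imread('pics/s4.png')
cv2.imwrite('pics/cmp.png',np.hstack([cv2.resize(x[150:230,195:270],None,fx=5,fy=5,interpolation=cv2.INTER_CUBIC) for x in(a0,a4)]))
```

```text
lever az -15.587818842364028 0.09659084744087038 plate az -15.630191118095473
w4 (1.0, (17, 5))
w5 (0.9840450882911682, (17, 5))
w6 (0.9815645813941956, (17, 5))
w7 (0.9761483073234558, (17, 5))
```

View pics/ribs.png

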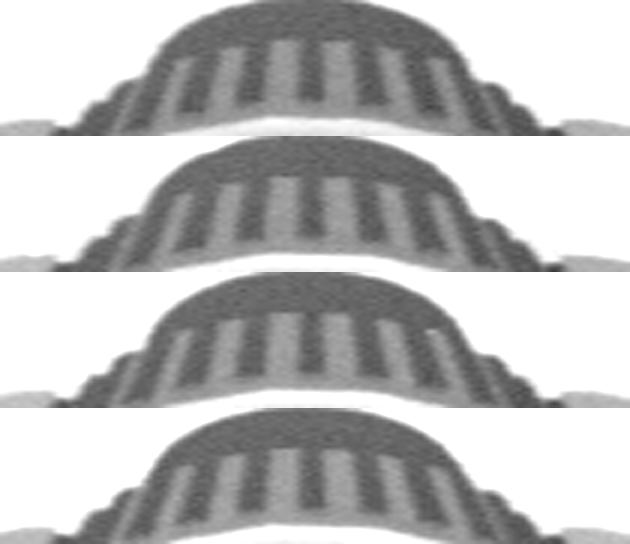

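View pics/cmp.png

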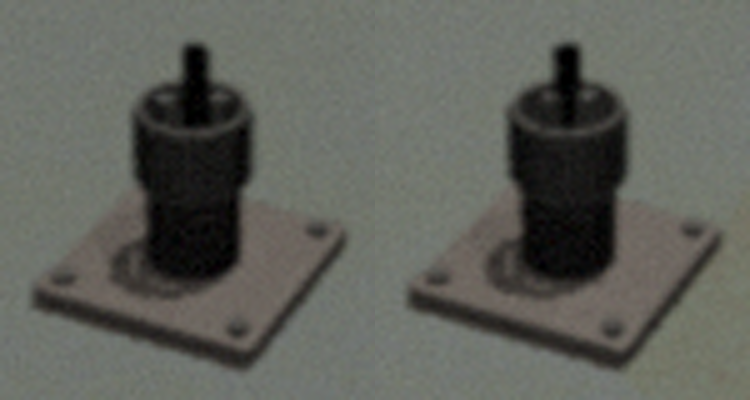

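The rib pattern didn't move against the fingers, so there was no slip. The lever is parallel to the pipe (both -15.6°), and the rod is upright and centred. Handing in.

Run:
```python
from h import *
st(); print(arm.finish_job())
```

```text
t 16.225 q [-0.45   0.458  0.267  1.568 -0.129  1.137  1.206] 
p [0.5584 0.1374 0.2739] xaz 2.931 z [-0.003 -0.    -1.   ] F [ 0.17 -0.72 -0.44] M [ 0.048 -0.027 -0.01 ] w 0.0003
the job is handed in; nothing more can be done
None
```

The rod is clamped and the valve is open; I handed the job in at about 16 s. `finish_job()` reports no verdict, so I don't know how it was judged.

**Chuck:** I turned the sleeve about 2.44 rad clockwise in one grasp, so no regrasp was needed. The rib pattern stayed still against the fingers from 0.8 rad of turn on, so they did not slip.
- **Grip:** The sleeve torque rose about 0.14 N m above the free drag and the jaws met the rod at roughly 1.55 rad, which implies about 15–16 N per jaw. This is an estimate, because the jaw force can't be read directly and single torque readings scattered by about 0.03 N m. Any contact angle the task allows would give 11–24 N, between the 8 N minimum and the 30 N crushing limit.
- **Rod:** It looks upright and centred in the last pictures.

**Valve:** I pushed the lever to its stop with closed fingers, and the force jumped from 3 to about 12 N there. The lever then measured parallel to the pipe plate, both at −15.6°.

**Everything else:** The arm is clear of everything, with about 0 N on the tool. By eye, the flask, jar and block are where they started in the pictures.

**Disagreement:** The jaw positions in the pictures put first contact anywhere from about 1.3 to 1.7 rad. Readings from the torque and the pictures differed by up to about 0.15 rad (roughly 3 N), still inside the firm range.

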